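# Put the microscope objectives back in their storage pots

## Robot

A 6-joint arm with a two-finger parallel gripper is mounted at the origin on the work surface. World frame = base frame: x ahead of the robot, y to its left, z up, the work surface at z = 0. Lengths are in mm, angles in rad, forces in N, time in s.
With the tool pointing down it reaches from about 350 to 875 mm from the base axis. Payload 4.2 kg.
Tool frame: the origin (TCP) lies midway between the tips of the shut fingers; the grasp point (between the pads) lies 19 mm behind it; y points along the fingers, x is the direction in which the jaws open and shut, and the axes are right-handed (so a half turn about y gives the same grasp; the last joint's range is limited). The gripper opens to 85 mm and grips with 20 to 120 N. Pads are 22 mm wide; open, the fingers measure 114 mm over their backs; the gripper's body (76 mm by 85 mm) begins 54 mm behind the grasp point. The pads swing forward as they close: fully open they stand 13 mm farther back than shut.
Start: joints at [1.56, 0.385, 0.008, 0, -1.194, -0.259], TCP at [166.555, 602.378, 231.312] pointing down, gripper open.
Joint ranges: [-3.14, 3.14], [-1.21, 2.06], [-1.07, 1.41], [-3.16, 2.05], [-2.99, -0.16], [-3.1, 3.1]. Speed limits (rad/s): [2.79, 2.79, 3.14, 3.14, 3.14, 3.14].

## Interface

Orientations are given as a unit quaternion [x, y, z, w].
In Python, from bench import read_state, get_image, job_done gives the robot as it stands.
- The arm moves only by the tool play_rows, never from a script. Its argument "series" is a list of rows, each a list of 7 numbers: the shift along the tool's x, y, z in m, then the turn, a rotation vector about the tool's x, y, z in rad, then the finger opening in m, from 0 to 0.0854. In form: [[x, y, z, wx, wy, wz, claw], ...]. A call has 1 to 10 rows; each row shifts and turns the pose as measured when the row begins, along the tool's axes as they then stand; what a row does not reach is not made up. A row lasts 1/10 s, in which the tool goes at most 50 mm and 8.59 degrees, less where a joint would pass 70% of its speed; a pose out of reach is approached as far as the arm can. A call with a gripper value outside its range is refused whole. The fingers move at their own pace and stop on an object; the grip force is fixed at half the most. Time passes only in rows, so rows that do not move let the fingers close. It gives the time, the measured TCP pose, the force and the opening at its end, in the units of the state.
- read_state(): the state, without advancing time (a new reading comes with each control period).
- get_image(name): name is "side" or "top"; returns a dict with "color" (420x560x3 uint8, red, green, blue), "intrinsics" (3x3 intrinsics, pixels), "origin" and "orientation" of the camera in the world. Camera axes: x right, y down, z forward; pixel columns grow to the right and rows downward; lengths in mm; the calibration is good to about 2 mm. A picture is of the moment at which its call begins. There is no depth.
- job_done(): hands the job in, once; it reports no verdict.
The state is a dict: "clock": time; "joints": joint angles; "joint_vel": joint speeds; "joint_efforts": joint torques, N m; "position": TCP position; "ee_rot": TCP orientation; "contact_force": force on the tool from outside, world axes, zero at the start; "wrist_torque": the same for the moment, N m; "gripper_width": finger opening in mm.
Only numpy, scipy, OpenCV 4.12 (cv2) and the standard library are available. Lean on these libraries where they do the work, as an engineer would, in place of code of your own. Each camera call takes 0.05 s, during which the arm holds its last target. There are 200 camera calls.

## Task

Put the four loose microscope objectives away: each goes into the white storage pot of its own size rank, the smallest objective into the smallest pot and so on up to the largest into the largest. Set each one down gently on the floor of its pot, standing upright with its nose up, without dropping or toppling it, and leave the two eyepieces standing where they are.

Things in the scene. Friction and masses are not known exactly. Their poses are not given: they have to be found in the camera images.
- objective_small: The smallest of four loose microscope objective lenses, standing upright on the bench, nose up: 28 mm tall in all. Brass mount 16 mm across from 0 to 5 mm height, then a steel barrel 20 mm across (the place to grip) from 5 to 20 mm, then a cone narrowing to the black front lens on top. About 45 g. Origin: centre of its underside; z up along its axis.
- objective_medium: The second smallest of four loose microscope objective lenses, standing upright on the bench, nose up: 38 mm tall in all. Brass mount 19 mm across from 0 to 5 mm height, then a steel barrel 24 mm across (the place to grip) from 5 to 28 mm, then a cone narrowing to the black front lens on top. About 75 g. Origin: centre of its underside; z up along its axis.
- objective_large: The second largest of four loose microscope objective lenses, standing upright on the bench, nose up: 48 mm tall in all. Brass mount 22 mm across from 0 to 5 mm height, then a steel barrel 28 mm across (the place to grip) from 5 to 36 mm, then a cone narrowing to the black front lens on top. About 120 g. Origin: centre of its underside; z up along its axis.
- objective_largest: The largest of four loose microscope objective lenses, standing upright on the bench, nose up: 58 mm tall in all. Brass mount 26 mm across from 0 to 5 mm height, then a steel barrel 32 mm across (the place to grip) from 5 to 44 mm, then a cone narrowing to the black front lens on top. About 180 g. Origin: centre of its underside; z up along its axis.
- pot_small: The smallest of four open, round, shallow white storage pots, home of objective_small: 40 mm across outside, 36 mm inside (wall 2 mm), inner floor 3 mm above its underside, rim 9 mm above its underside. Does not move when touched. Origin: centre of its underside, on the bench; z up.
- pot_medium: The second smallest of four open, round, shallow white storage pots, home of objective_medium: 48 mm across outside, 44 mm inside (wall 2 mm), inner floor 3 mm above its underside, rim 13 mm above its underside. Does not move when touched. Origin: centre of its underside, on the bench; z up.
- pot_large: The second largest of four open, round, shallow white storage pots, home of objective_large: 56 mm across outside, 52 mm inside (wall 2 mm), inner floor 3 mm above its underside, rim 17 mm above its underside. Does not move when touched. Origin: centre of its underside, on the bench; z up.
- pot_largest: The largest of four open, round, shallow white storage pots, home of objective_largest: 64 mm across outside, 60 mm inside (wall 2 mm), inner floor 3 mm above its underside, rim 21 mm above its underside. Does not move when touched. Origin: centre of its underside, on the bench; z up.
- eyepiece_a: A microscope eyepiece standing loose, not to be disturbed: black eyecup 36 mm across at the bottom, above it a plain steel tube 23 mm across with a flat dark glass top, 44 mm tall in all. Origin: centre of its underside; z up. Both look alike. Centres stand at least 80 mm apart; unlisted: a dropper bottle 60 mm tall, a matchbox 53 x 36 x 16 mm, a flat dish 55 mm across with brown-red jelly.
- eyepiece_b: A microscope eyepiece standing loose, not to be disturbed: black eyecup 36 mm across at the bottom, above it a plain steel tube 23 mm across with a flat dark glass top, 44 mm tall in all. Origin: centre of its underside; z up. Both look alike.
Mind the look-alikes: they are no part of the job. What is shaped like the objective_largest but pink is not meant.

How it is judged:
By the outcome, as a careful person would: the job done as asked, in the order asked, and still so for the second after the job is handed in, with the robot touching nothing.
It also fails if it takes over 102 s, if anything falls off the work surface, if the arm or the gripper's body presses on something with over 40 N, if the wrist force passes 120 N, or if a joint passes its speed limit or range.

## Working session

There is one attempt and no reset: what is moved stays moved. The work goes in short steps, Python scripts to look and compute and a tool call to move; the robot and the scene stay as the last step left them, time stands still between calls to the robot, and variables do not carry over. Pictures are saved under pics/ and viewed, about 12 in all and at most 16, crops included, and the job is handed in when it is done.

Besides the shell and the picture viewer there is one more tool, called after "Emit:" by a JSON object that holds its "op" and its "data". play_rows: Moves the arm, as the interface text tells. Its arguments: {"type":"object","properties":{"series":{"type":"array","items":{"type":"array","items":{"type":"number"}}}},"required":["series"]}

```bash
mkdir -p pics; ls
cat > h.py <<'E'
import numpy as np, cv2
from bench import read_state, get_image, job_done
from scipy.spatial.transform import Rotation as R
def snap(n,f):
    d=get_image(n); cv2.imwrite('pics/'+f,d['color'][:,:,::-1]); return d
E
python3 - <<'E'
from h import *
import pickle
for n in('side','top'):
    d=snap(n,n+'0.png'); pickle.dump(d,open(n+'0.pkl','wb')); print(n,d['intrinsics'],d['origin'],d['orientation'])
print(read_state())
E
```

```text
pics
side [[489.95687066   0.         277.60360483]
 [  0.         489.95687066 209.2478244 ]
 [  0.           0.           1.        ]] [-12.68002235 451.55251187 594.15628277] [-0.38186793  0.80781562 -0.40801364  0.18744515]
top [[540.43910743   0.         287.30669913]
 [  0.         540.43910743 209.51613109]
 [  0.           0.           1.        ]] [ 354.10473992  -12.57607555 1004.16602876] [-0.69384748  0.71441915 -0.06774727  0.05992713]
{'clock': 0.1, 'joints': array([ 1.55960073e+00,  3.85488028e-01,  6.79328874e-03, -4.46501995e-04,
       -1.19400241e+00, -2.58573344e-01]), 'joint_vel': array([ 0.00204136, -0.00225902,  0.00416412,  0.00264229, -0.00012887,
        0.00048559]), 'joint_efforts': array([-5.06258930e-04, -3.93323994e+01,  1.88927633e+01,  4.19791505e+00,
       -2.63236485e-03,  5.48757370e-06]), 'position': array([166.42537106, 601.90574533, 230.33626736]), 'ee_rot': array([ 0.42870269, -0.5622913 ,  0.56317139, -0.42764527]), 'contact_force': array([ 0.1027137 , -0.21390596, -0.32267514]), 'wrist_torque': array([-0.02991402,  0.03827371, -0.03757862]), 'gripper_width': 85.33245217397075}
```

View pics/side0.png

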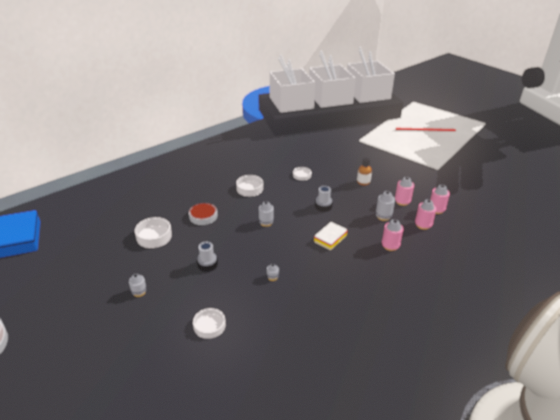

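View pics/top0.png

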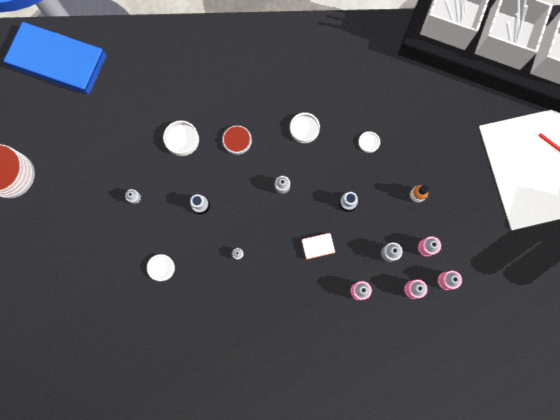

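The side view shows noses at about (137,276) medium, (266,204) large, (273,267) small and (386,194) largest (grey), with pots at (302,173), (209,323), (250,185) and (153,232). The top view matches: noses at (133,197), (283,185), (238,254) and (392,252), with pots at (369,142), (161,268), (305,128) and (181,138). Next I fit the shapes in both views.

```bash
cat > fit.py <<'E'
from h import *
import pickle
from scipy.optimize import least_squares
D={n:pickle.load(open(n+'0.pkl','rb')) for n in('side','top')}
def proj(d,P):
    Q=R.from_quat(d['orientation']).inv().apply(P-d['origin'])@d['intrinsics'].T
    return Q[:,:2]/Q[:,2:]
def ray(d,u,z):
    v=R.from_quat(d['orientation']).apply(np.linalg.solve(d['intrinsics'],[*u,1])); o=d['origin']
    return o+v*(z-o[2])/v[2]
def blob(d,u,thr=70):
    g=cv2.resize(d['color'].max(2),None,fx=4,fy=4,interpolation=cv2.INTER_LINEAR)
    m=(g>thr).astype(np.uint8); m=cv2.morphologyEx(m,cv2.MORPH_CLOSE,np.ones((9,9)))
    n,l=cv2.connectedComponents(m); x,y=int(u[0]*4),int(u[1]*4)
    w=l[y-16:y+17,x-16:x+17]; k=np.bincount(w[w>0]).argmax()
    c=np.argwhere(l==k)[:,::-1].astype(np.float32)/4-.375
    return cv2.convexHull(c)[:,0]
def cen(h):
    m=cv2.moments(h.astype(np.float32)); return np.array([m['m10'],m['m01']])/m['m00'], m['m00']
a=np.linspace(0,2*np.pi,60,endpoint=False)
def sil(d,p,prof):
    P=np.vstack([np.c_[r*np.cos(a),r*np.sin(a),0*a+z] for r,z in prof])+p
    return cv2.convexHull(proj(d,P).astype(np.float32))[:,0]
obj=lambda m,b,t,h:[(m/2,0),(m/2,5),(b/2,5),(b/2,t),(b/4,h)]
pot=lambda o,h:[(o/2,0),(o/2,h)]
T={'small':((273,272),(238,254),obj(16,20,20,28)),'medium':((137,286),(133,197),obj(19,24,28,38)),
'large':((266,214),(283,185),obj(22,28,36,48)),'largest':((386,207),(392,252),obj(26,32,44,58)),
'pot_small':((302,173),(369,142),pot(40,9)),'pot_medium':((209,323),(161,268),pot(48,13)),
'pot_large':((250,185),(305,128),pot(56,17)),'pot_largest':((153,232),(181,138),pot(64,21)),
'eyeA':((207,254),(199,204),[(18,0),(18,12),(11.5,44)]),'eyeB':((324,198),(349,201),[(18,0),(18,12),(11.5,44)])}
if __name__=='__main__':
  for k,(us,ut,pr) in T.items():
    hs,ht=blob(D['side'],us),blob(D['top'],ut); (cs,As),(ct,At)=cen(hs),cen(ht)
    f=lambda p:np.r_[cen(sil(D['side'],p,pr))[0]-cs,cen(sil(D['top'],p,pr))[0]-ct]
    s=least_squares(f,np.r_[ray(D['top'],ut,20)[:2],0]); p=s.x
    print(k,p.round(1),'res',s.fun.round(2),'area ratio',round(As/cen(sil(D['side'],p,pr))[1],2),round(At/cen(sil(D['top'],p,pr))[1],2),'r',np.hypot(*p[:2]).round())
  for u in [(319,246),(420,194),(431,246),(362,291),(416,289),(451,280),(237,140)]: print('other',u,ray(D['top'],u,25).round())
E
python3 fit.py
python3 - <<'E'
from fit import *
r=[]
for k in ['small','medium','large','largest']:
    for n,i in(('side',0),('top',1)):
        x,y=T[k][i]; r.append(cv2.resize(D[n]['color'][y-22:y+22,x-22:x+22],(198,198),interpolation=cv2.INTER_CUBIC))
cv2.imwrite('pics/crop.png',np.vstack([np.hstack(r[:4]),np.hstack(r[4:])])[:,:,::-1])
E
```

```text
small [489.6  32.1   0. ] res [ -3.92  43.03  18.85 -18.62] area ratio 1502.21 1.41 r 491.0
medium [566.  126.5   0. ] res [-72.53  41.13  71.87  -0.81] area ratio 916.8 1.4 r 580.0
large [573.9 -19.6   0. ] res [-11.06   5.41   0.65   4.3 ] area ratio 736.3 1.24 r 574.0
largest [ 546.3 -217.8    0. ] res [ 70.83 -26.18  -1.13 -52.49] area ratio 606.14 1.12 r 588.0
pot_small [ 649.  -143.6    0. ] res [ 11.69 -26.12 -22.66   8.72] area ratio 1114.64 1.24 r 665.0
pot_medium [436.7  86.1   0. ] res [-8.79 75.96 67.24 -3.01] area ratio 371.95 1.25 r 445.0
pot_large [664.8 -74.4   0. ] res [-17.84 -19.47   5.62  15.35] area ratio 482.83 1.17 r 669.0
pot_largest [636.1  -1.4   0. ] res [-37.65  -1.    91.27  20.09] area ratio 313.45 1.2 r 636.0
eyeA [553.9  -4.4   0. ] res [-10.66  15.31  76.81  -1.71] area ratio 545.35 0.98 r 554.0
eyeB [ 568.9 -114.7   -0.8] res [ 27.03  -9.37 -15.81  -8.84] area ratio 621.21 0.94 r 580.0
other (319, 246) [464. -82.  25.]
other (420, 194) [ 555. -273.   25.]
other (431, 246) [ 458. -286.   25.]
other (362, 291) [ 381. -156.   25.]
other (416, 289) [ 381. -253.   25.]
other (451, 280) [ 395. -317.   25.]
other (237, 140) [669.  65.  25.]
```

View pics/crop.png

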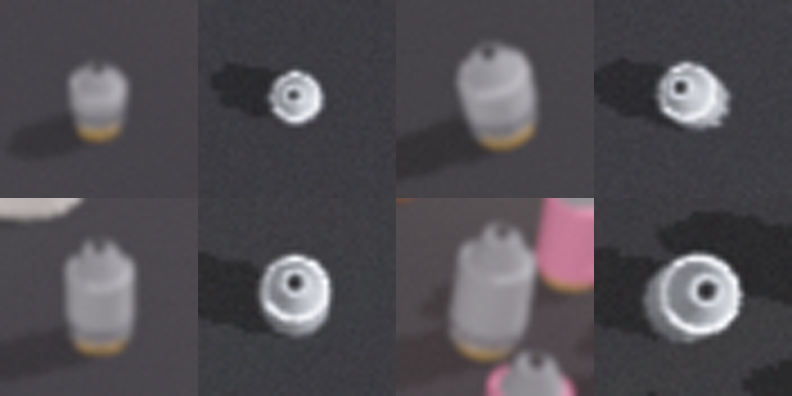

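The crops show clean, upright objectives. The side view needs a higher brightness threshold, and I'll mask out the pink parts.

```bash
python3 - <<'E'
s=open('fit.py').read()
s=s.replace("thr=70):","thr=None):\n    c=d['color'].astype(int); I=d['color'].max(2).copy(); I[c[...,0]-c[...,1]>35]=0\n    b=np.median(I[int(u[1])-25:int(u[1])+25,int(u[0])-25:int(u[0])+25]); thr=thr or b*.5+85")
s=s.replace("d['color'].max(2),None","I,None").replace("cv2.convexHull(proj(d,P).astype(np.float32))[:,0]","cv2.convexHull(proj(d,P).astype(np.float32))[:,0].astype(float)")
s=s.replace(",0])",",0],diff_step=.01,x_scale=[100,100,10])").replace("np.r_[ray(D['top'],ut,20)[:2],0]","np.r_[ray(D['top'],ut,20)[:2],5]")
open('fit.py','w').write(s)
E
python3 fit.py
```

```text
small [456.3  67.6  -2.1] res [-0.03 -0.    0.02  0.02] area ratio 0.9 1.03 r 461.0
medium [568.6 261.   -2. ] res [-0.15 -0.04  0.14  0.11] area ratio 0.95 0.96 r 626.0
large [583.1 -18.9  -2.8] res [-0.17 -0.03  0.12  0.12] area ratio 0.95 0.96 r 583.0
largest [ 450.3 -215.2   -2.4] res [-0.02 -0.    0.01  0.01] area ratio 0.93 0.91 r 499.0
pot_small [ 6.657e+02 -1.879e+02 -5.000e-01] res [ 0.02  0.   -0.01 -0.01] area ratio 1.14 1.07 r 692.0
pot_medium [ 4.352e+02  2.100e+02 -4.000e-01] res [ 0.08  0.02 -0.07 -0.07] area ratio 1.08 1.07 r 483.0
pot_large [696.6 -64.5  -0.9] res [ 0.01  0.   -0.01 -0.01] area ratio 1.1 1.05 r 700.0
pot_largest [ 6.812e+02  1.729e+02 -5.000e-01] res [ 0.08  0.02 -0.06 -0.05] area ratio 1.08 1.04 r 703.0
eyeA [551.6 137.8   9.7] res [-0.16 -0.04  0.13  0.11] area ratio 0.67 0.78 r 569.0
eyeB [ 548.8 -142.4    8.3] res [-0.07 -0.01  0.05  0.05] area ratio 0.61 0.77 r 567.0
other (319, 246) [464. -82.  25.]
other (420, 194) [ 555. -273.   25.]
other (431, 246) [ 458. -286.   25.]
other (362, 291) [ 381. -156.   25.]
other (416, 289) [ 381. -253.   25.]
other (451, 280) [ 395. -317.   25.]
other (237, 140) [669.  65.  25.]
```

```bash
cat >> h.py <<'E'
def go(x,y,z,yaw=None):
    """total tool-frame shift (mm) to x,y,z and turn about tool y to bring jaws to world yaw (deg, mod 180)"""
    s=read_state(); r=R.from_quat(s['ee_rot']); M=r.as_matrix()
    print('t',s['clock'],'pos',s['position'].round(1),'w',round(s['gripper_width'],1),'F',s['contact_force'].round(1),'j',s['joints'].round(2))
    now=np.degrees(np.arctan2(M[1,0],M[0,0])); print('jaw yaw',now.round(2),'approach axis',M[:,1].round(4))
    print('shift mm',r.inv().apply(np.array([x,y,z])-s['position']).round(1))
    # turn needed: x->horizontal yaw, y->down
    if yaw is not None:
        c=[]
        for k in(0,180):
            t=np.radians(yaw+k); X=np.array([np.cos(t),np.sin(t),0]); Y=np.array([0,0,-1.]); 
            c.append((r.inv()*R.from_matrix(np.c_[X,Y,np.cross(X,Y)])).as_rotvec())
        c.sort(key=np.linalg.norm); print('turn rad',[list(v.round(4)) for v in c]); 
        v=R.from_rotvec(c[0]);
E
python3 -c "
from h import *
print(R.from_quat(read_state()['ee_rot']).as_matrix().round(3)); go(456.5,67.5,110,0)"
```

```text
[[-0.267 -0.     0.964]
 [-0.964 -0.002 -0.267]
 [ 0.002 -1.     0.   ]]
t 0.1 pos [166.4 601.9 230.3] w 85.3 F [ 0.1 -0.2 -0.3] j [ 1.56  0.39  0.01 -0.   -1.19 -0.26]
jaw yaw -105.47 approach axis [-4.0e-04 -1.9e-03 -1.0e+00]
shift mm [437.5 121.2 422.1]
turn rad [[np.float64(-0.0013), np.float64(1.3009), np.float64(0.0016)], [np.float64(0.0017), np.float64(-1.8407), np.float64(0.0014)]]
```

Emit:
{"op": "play_rows", "data": {"series": [[0.033,0.005,0.032,0,0,0,0.05],[0.033,0.005,0.032,0,0,0,0.05],[0.033,0.005,0.032,0,0,0,0.05],[0.033,0.005,0.032,0,0,0,0.05],[0.033,0.005,0.032,0,0,0,0.05],[0.033,0.005,0.032,0,0,0,0.05],[0.033,0.005,0.032,0,0,0,0.05],[0.033,0.005,0.032,0,0,0,0.05],[0.033,0.005,0.032,0,0,0,0.05],[0,0,0,0,0,0,0.05]]}}

```text
clock: 1.1
position: [368.3, 223.9, 179.6]
ee_rot: [0.432, -0.561, 0.563, -0.426]
contact_force: [-0.1, 0.6, 0.2]
gripper_width: 50.4
```

```bash
python3 -c "
from h import *
go(456.5,67.5,110,0)"
```

```text
t 1.1 pos [368.3 223.9 179.6] w 50.4 F [-0.1  0.6  0.2] j [ 0.93  0.11 -0.52  0.   -0.96  0.38]
jaw yaw -105.27 approach axis [-0.0044 -0.0084 -1.    ]
shift mm [127.   70.5 126.4]
turn rad [[np.float64(-0.0043), np.float64(1.3043), np.float64(0.0093)], [np.float64(0.01), np.float64(-1.8373), np.float64(0.0047)]]
```

Emit:
{"op": "play_rows", "data": {"series": [[0.0318,0.0152,0.0316,0,0,0,0.05],[0.0318,0.0152,0.0316,0,0,0,0.05],[0.0318,0.0152,0.0316,0,0,0,0.05],[0.0318,0.0152,0.0316,0,0,0,0.05],[0,0,0,0,0.145,0.003,0.05],[0,0,0,0,0.145,0.003,0.05],[0,0,0,0,0.145,0.003,0.05],[0,0,0,0,0.145,0,0.05],[0,0,0,0,0.145,0,0.05],[0,0,0,0,0.145,0,0.05]]}}

```text
clock: 2.1
position: [460.0, 65.0, 116.3]
ee_rot: [-0.146, 0.693, -0.691, 0.145]
contact_force: [0.2, 0.3, 0.6]
gripper_width: 50.0
```

Emit:
{"op": "play_rows", "data": {"series": [[0,0,0,0,0.145,0,0.05],[0,0,0,0,0.145,0,0.05],[0,0,0,0,0.145,0,0.05],[0,0,0,0,0,0,0.05]]}}

```text
clock: 2.5
position: [459.6, 66.9, 115.5]
ee_rot: [0.012, 0.708, -0.706, -0.013]
contact_force: [-0.6, 0.6, 0.4]
gripper_width: 50.0
```

```bash
python3 -c "
from h import *
go(456.5,67.5,40,0)
a=snap('side','s1.png')['color']; b=snap('top','t1.png')['color']
cv2.imwrite('pics/c1.png',np.hstack([cv2.resize(a[170:330,190:350],(400,400)),cv2.resize(b[150:310,160:320],(400,400))])[:,:,::-1])"
```

```text
t 2.5 pos [459.6  66.9 115.5] w 50.0 F [-0.6  0.6  0.4] j [ 0.49  0.24 -0.53 -0.   -0.8  -0.53]
jaw yaw 177.97 approach axis [-0.0026  0.0016 -1.    ]
shift mm [ 2.9 75.5 -0.4]
turn rad [[np.float64(0.0016), np.float64(-0.0354), np.float64(0.0027)], [np.float64(-0.0042), np.float64(3.1062), np.float64(0.0025)]]
```

View pics/c1.png

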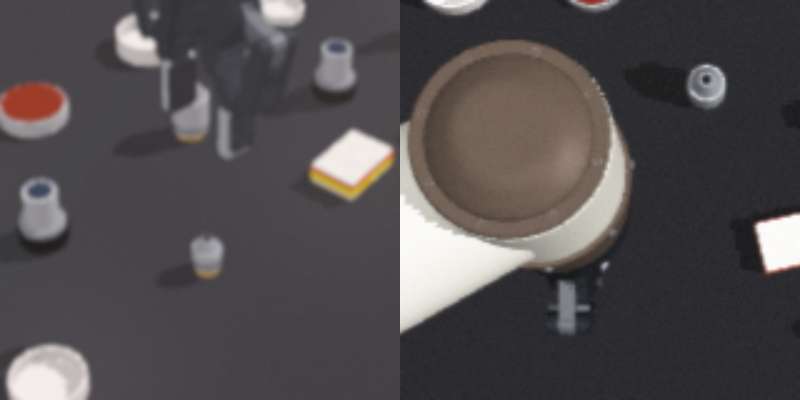

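Emit:
{"op": "play_rows", "data": {"series": [[0.0029,0.02,0,0,-0.035,0.0027,0.05],[0,0.025,0,0,0,0,0.05],[0,0.025,0,0,0,0,0.05],[0,0.015,0,0,0,0,0.05],[0,0,0,0,0,0,0.05]]}}

```text
clock: 3.1
position: [458.5, 68.7, 29.2]
ee_rot: [-0.005, 0.708, -0.706, 0.009]
contact_force: [0.0, -0.2, -0.6]
gripper_width: 49.7
```

```bash
python3 -c "
from h import *
go(456.5,67.5,8.5,0)
a=snap('side','s2.png')['color']
cv2.imwrite('pics/c2.png',cv2.resize(a[210:320,210:320],(500,500),interpolation=cv2.INTER_CUBIC)[:,:,::-1])"
```

```text
t 3.1 pos [458.5  68.7  29.2] w 49.7 F [ 0.  -0.2 -0.6] j [ 0.5   0.38 -0.63 -0.   -0.55 -0.48]
jaw yaw -178.9 approach axis [ 0.0049  0.0036 -1.    ]
shift mm [ 2.2 20.6  1.3]
turn rad [[np.float64(0.0036), np.float64(0.0192), np.float64(-0.005)], [np.float64(-0.0077), np.float64(-3.1224), np.float64(-0.0056)]]
```

View pics/c2.png

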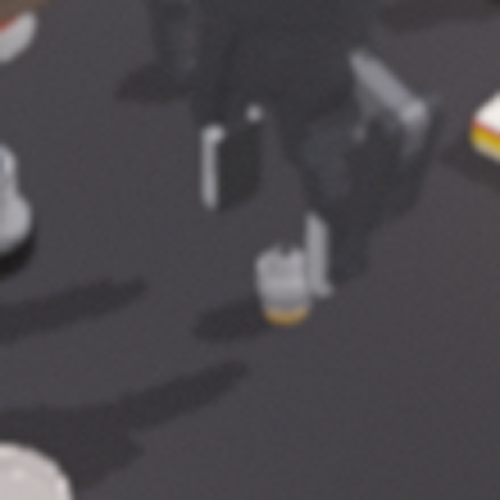

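```bash
python3 -c "
from fit import *
d=D['side']
for x in(483.5,433.5):
  for y in(58,69,80):
    print(x,y,((proj(d,np.array([[x,y,32.]]))[0]-210)*4.545).round())
print('obj base',((proj(d,np.array([[456.3,67.6,0.],[456.3,67.6,28]]))-210)*4.545).round())
"
```

```text
483.5 58 [258. 190.]
483.5 69 [235. 202.]
483.5 80 [212. 214.]
433.5 58 [344. 260.]
433.5 69 [321. 274.]
433.5 80 [297. 287.]
obj base [[284. 301.]
 [284. 247.]]
```

Emit:
{"op": "play_rows", "data": {"series": [[0.0022,0.011,0.0013,0.0036,0.019,-0.005,0.05],[0,0.0095,0,0,0,0,0.05],[0,0,0,0,0,0,0.05]]}}

```text
clock: 3.45
position: [458.6, 68.6, 10.0]
ee_rot: [0.002, 0.708, -0.706, 0.002]
contact_force: [-0.2, -0.6, 0.6]
gripper_width: 50.0
```

```bash
python3 -c "
from h import *
go(456.5,67.5,8.5,0)"
```

```text
t 3.45 pos [458.6  68.6  10. ] w 50.0 F [-0.2 -0.6  0.6] j [ 0.5   0.42 -0.65  0.   -0.5  -0.5 ]
jaw yaw -179.94 approach axis [ 0.0054  0.0024 -1.    ]
shift mm [2.1 1.5 1.1]
turn rad [[np.float64(0.0024), np.float64(0.0011), np.float64(-0.0054)], [np.float64(-0.0084), np.float64(-3.1405), np.float64(-0.0037)]]
```

Emit:
{"op": "play_rows", "data": {"series": [[0.002,0.001,0.001,0.002,0,-0.005,0.035],[0.001,0,0,0,0,0,0.028],[0,0,0,0,0,0,0.024],[0,0,0,0,0,0,0.02],[0,0,0,0,0,0,0.015],[0,0,0,0,0,0,0.015],[0,0,0,0,0,0,0.015],[0,0,0,0,0,0,0.015]]}}

```text
clock: 4.25
position: [456.2, 67.9, 10.2]
ee_rot: [0.0, 0.708, -0.707, 0.002]
contact_force: [0.2, 0.8, -0.2]
gripper_width: 16.8
```

```bash
python3 -c "
from h import *
go(456.5,67.5,110,0)
a=snap('side','s3.png')['color']
cv2.imwrite('pics/c3.png',cv2.resize(a[210:320,210:320],(500,500),interpolation=cv2.INTER_CUBIC)[:,:,::-1])"
```

```text
t 4.25 pos [456.2  67.9  10.2] w 16.8 F [ 0.2  0.8 -0.2] j [ 0.5   0.42 -0.65 -0.   -0.5  -0.5 ]
jaw yaw -179.9 approach axis [ 0.0028  0.0016 -1.    ]
shift mm [ -0.6 -99.8   0.2]
turn rad [[np.float64(0.0016), np.float64(0.0018), np.float64(-0.0028)], [np.float64(-0.0044), np.float64(-3.1398), np.float64(-0.0026)]]
```

View pics/c3.png

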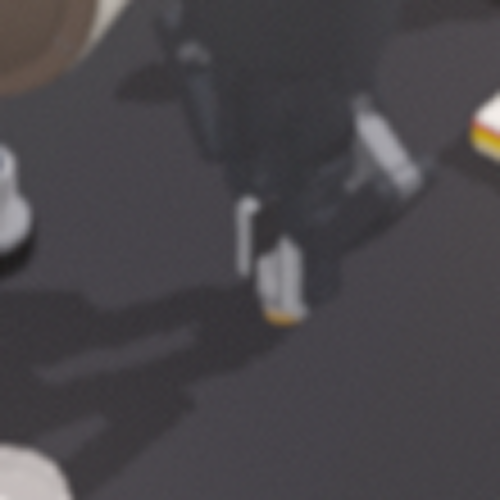

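Emit:
{"op": "play_rows", "data": {"series": [[0,0,0,0,0,0,0.01],[0,0,0,0,0,0,0.01],[0,0,0,0,0,0,0.01]]}}

```text
clock: 4.6
position: [456.2, 67.9, 10.1]
ee_rot: [0.0, 0.708, -0.707, 0.002]
contact_force: [-0.1, -0.2, 0.3]
gripper_width: 17.0
```

Emit:
{"op": "play_rows", "data": {"series": [[0,0,0,0,0,0,0.03],[0,0,0,0,0,0,0.03],[0,0.003,0,0,0,0,0.03],[0,0.0015,0,0,0,0,0.03],[0,0,0,0,0,0,0.02],[0,0,0,0,0,0,0.01],[0,0,0,0,0,0,0.01],[0,0,0,0,0,0,0.01]]}}

```text
clock: 5.4
position: [456.3, 67.9, 5.6]
ee_rot: [0.0, 0.708, -0.707, 0.002]
contact_force: [-0.1, -0.3, 1.5]
gripper_width: 17.3
```

Emit:
{"op": "play_rows", "data": {"series": [[0,0,0,0,0,0,0.028],[0,0,0,0,0,0,0.028],[0,-0.002,0,0,0,0,0.028],[0,-0.0013,0,0,0,0,0.028],[0,0,0,0,0,0,0.02],[0,0,0,0,0,0,0.01],[0,0,0,0,0,0,0.01],[0,0,0,0,0,0,0.01],[0,-0.01,0,0,0,0,0.01],[0,-0.015,0,0,0,0,0.01]]}}

```text
clock: 6.4
position: [454.8, 67.2, 33.5]
ee_rot: [0.001, -0.707, 0.707, 0.0]
contact_force: [0.6, -0.4, -0.4]
gripper_width: 17.1
```

```bash
python3 -c "
from h import *
go(666,-188,100,0)
a=snap('side','s4.png')['color']
cv2.imwrite('pics/c4.png',cv2.resize(a[200:310,210:320],(500,500),interpolation=cv2.INTER_CUBIC)[:,:,::-1])"
```

```text
t 6.4 pos [454.8  67.2  33.5] w 17.1 F [ 0.6 -0.4 -0.4] j [ 0.5   0.37 -0.63 -0.   -0.57 -0.5 ]
jaw yaw -179.9 approach axis [-1.8e-03 -7.0e-04 -1.0e+00]
shift mm [-210.7  -66.7  255.6]
turn rad [[np.float64(-0.0007), np.float64(0.0017), np.float64(0.0018)], [np.float64(0.0028), np.float64(-3.1399), np.float64(0.0011)]]
```

View pics/c4.png

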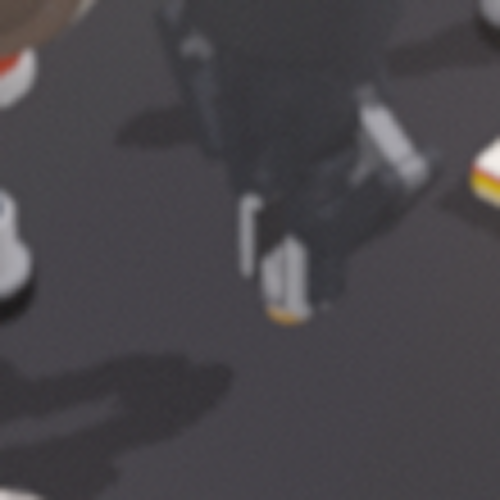

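Small is held, upright and clear of the bench. Next I carry it over its pot.

Emit:
{"op": "play_rows", "data": {"series": [[0,-0.034,0,0,0,0,0.01],[0,-0.034,0,0,0,0,0.01],[-0.03,0,0.0365,0,0,0,0.01],[-0.03,0,0.0365,0,0,0,0.01],[-0.03,0,0.0365,0,0,0,0.01],[-0.03,0,0.0365,0,0,0,0.01],[-0.03,0,0.0365,0,0,0,0.01],[-0.03,0,0.0365,0,0,0,0.01],[-0.03,0,0.0365,0,0,0,0.01],[0,0,0,0,0,0,0.01]]}}

```text
clock: 7.45
position: [677.1, -194.6, 111.6]
ee_rot: [0.001, 0.708, -0.706, 0.008]
contact_force: [-1.3, 0.6, -0.4]
gripper_width: 17.0
```

```bash
python3 -c "
from h import *
go(666,-188,45,0)"
```

```text
t 7.45 pos [ 677.1 -194.6  111.6] w 17.0 F [-1.3  0.6 -0.4] j [-0.05  0.6   0.07 -0.   -1.02  0.07]
jaw yaw -179.39 approach axis [ 0.013   0.0026 -0.9999]
shift mm [11.9 66.4 -6.6]
turn rad [[np.float64(0.0025), np.float64(0.0106), np.float64(-0.013)], [np.float64(-0.0204), np.float64(-3.1309), np.float64(-0.0039)]]
```

Emit:
{"op": "play_rows", "data": {"series": [[0.006,0.02,-0.003,0.0025,0.01,-0.013,0.01],[0.006,0.03,-0.003,0,0,0,0.01],[0,0.027,0,0,0,0,0.01],[0,0,0,0,0,0,0.01]]}}

```text
clock: 7.85
position: [664.7, -189.9, 32.0]
ee_rot: [0.002, 0.707, -0.707, -0.001]
contact_force: [-1.4, 0.4, -1.9]
gripper_width: 17.0
```

```bash
cat >> h.py <<'E'
def crop(f,x,y,h=40,only=None):
    r=[]
    from fit import D,proj
    for n in ('side','top') if not only else [only]:
        u,v=proj(D[n],np.array([[x,y,15.]]))[0].astype(int); a=cv2.copyMakeBorder(snap(n,'tmp_'+n+f)['color'],h,h,h,h,cv2.BORDER_CONSTANT)
        r.append(cv2.resize(a[v:v+2*h,u:u+2*h],(400,400),interpolation=cv2.INTER_CUBIC))
    cv2.imwrite('pics/'+f,np.hstack(r)[:,:,::-1])
E
python3 -c "
from h import *
go(666,-188,11.5,0); crop('c5.png',666,-188)"
```

```text
t 7.85 pos [ 664.7 -189.9   32. ] w 17.0 F [-1.4  0.4 -1.9] j [-0.05  0.67 -0.03 -0.   -0.87  0.04]
jaw yaw 179.75 approach axis [ 5.e-04  6.e-04 -1.e+00]
shift mm [-1.3 20.5 -1.9]
turn rad [[np.float64(0.0006), np.float64(-0.0044), np.float64(-0.0005)], [np.float64(0.0007), np.float64(3.1372), np.float64(0.001)]]
```

View pics/c5.png

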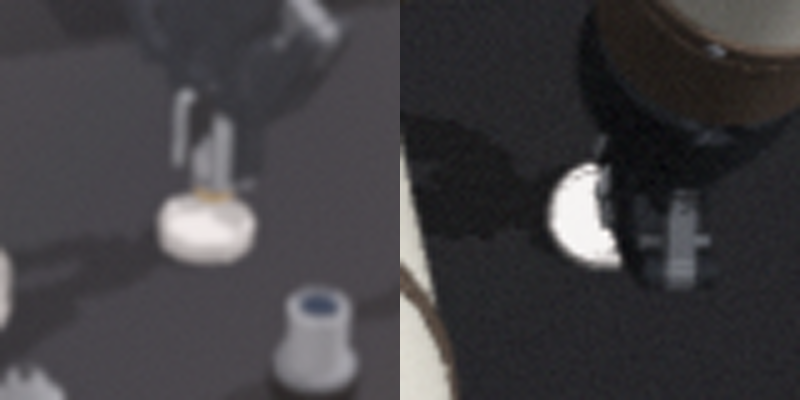

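Emit:
{"op": "play_rows", "data": {"series": [[-0.0013,0.006,-0.0019,0,0,0,0.01],[0,0.006,0,0,0,0,0.01],[0,0.004,0,0,0,0,0.01],[0,0,0,0,0,0,0.01]]}}

```text
clock: 8.35
position: [673.1, -188.1, 25.4]
ee_rot: [-0.007, -0.706, 0.708, -0.006]
contact_force: [-0.7, -0.9, -0.9]
gripper_width: 17.1
```

Emit:
{"op": "play_rows", "data": {"series": [[0,0.0015,0,0,0,0,0.01],[0,0,0,0,0,0,0.01]]}}

```text
clock: 8.55
position: [673.5, -188.1, 24.4]
ee_rot: [-0.007, -0.706, 0.708, -0.006]
contact_force: [-0.8, 0.7, -1.7]
gripper_width: 16.8
```

Emit:
{"op": "play_rows", "data": {"series": [[0,0.001,0,0,0,0,0.01],[0,0,0,0,0,0,0.01]]}}

```text
clock: 8.75
position: [673.6, -188.2, 23.7]
ee_rot: [-0.008, -0.706, 0.708, -0.007]
contact_force: [-0.8, -0.0, -0.6]
gripper_width: 16.9
```

```bash
python3 -c "
from h import *
go(666,-188,17,0);print(read_state()['joint_vel'].round(3))"
```

```text
t 8.75 pos [ 673.6 -188.2   23.7] w 16.9 F [-0.8 -0.  -0.6] j [-0.04  0.68 -0.03  0.   -0.83  0.04]
jaw yaw 179.93 approach axis [ 0.02   -0.0028 -0.9998]
shift mm [ 7.8  6.5 -0.3]
turn rad [[np.float64(-0.0027), np.float64(-0.0013), np.float64(-0.02)], [np.float64(0.0313), np.float64(3.1402), np.float64(-0.0043)]]
[-0.002 -0.004  0.005  0.003  0.    -0.002]
```

Emit:
{"op": "play_rows", "data": {"series": [[0.0039,0,0,-0.001,0,-0.01,0.01],[0.0039,0,0,-0.001,0,-0.01,0.01],[0,0,0,0,0,0,0.01],[0,0,0,0,0,0,0.01]]}}

```text
clock: 9.15
position: [665.1, -188.4, 23.6]
ee_rot: [0.0, -0.707, 0.707, 0.001]
contact_force: [-0.2, -0.2, -1.0]
gripper_width: 17.0
```

```bash
python3 -c "
from h import *
go(666,-188,13,0);print(read_state()['joint_vel'].round(3))"
```

```text
t 9.15 pos [ 665.1 -188.4   23.6] w 17.0 F [-0.2 -0.2 -1. ] j [-0.04  0.68 -0.04  0.   -0.85  0.04]
jaw yaw 179.92 approach axis [-1.8e-03 -6.0e-04 -1.0e+00]
shift mm [-0.9 10.6 -0.4]
turn rad [[np.float64(-0.0006), np.float64(-0.0014), np.float64(0.0018)], [np.float64(-0.0028), np.float64(3.1402), np.float64(-0.0009)]]
[ 0.    -0.002 -0.002 -0.003 -0.006  0.002]
```

Emit:
{"op": "play_rows", "data": {"series": [[-0.0005,0.003,0,0,0,0,0.01],[0,0.003,0,0,0,0,0.01],[0,0.002,0,0,0,0,0.01],[0,0,0,0,0,0,0.01],[0,0,0,0,0,0,0.01]]}}

```text
clock: 9.65
position: [665.6, -188.4, 14.6]
ee_rot: [0.0, -0.707, 0.707, 0.001]
contact_force: [0.1, 1.1, -1.1]
gripper_width: 17.1
```

Emit:
{"op": "play_rows", "data": {"series": [[0,0.001,0,0,0,0,0.01],[0,0,0,0,0,0,0.01]]}}

```text
clock: 9.85
position: [665.6, -188.3, 13.5]
ee_rot: [0.0, -0.707, 0.707, 0.001]
contact_force: [0.3, -0.4, -1.0]
gripper_width: 16.6
```

Emit:
{"op": "play_rows", "data": {"series": [[0,0.001,0,0,0,0,0.01],[0,0,0,0,0,0,0.01]]}}

```text
clock: 10.05
position: [665.6, -188.3, 12.6]
ee_rot: [0.0, -0.707, 0.707, 0.001]
contact_force: [-0.5, -0.7, -0.3]
gripper_width: 17.0
```

Emit:
{"op": "play_rows", "data": {"series": [[0,0.0008,0,0,0,0,0.01],[0,0,0,0,0,0,0.01]]}}

```text
clock: 10.25
position: [666.0, -188.4, 12.5]
ee_rot: [0.0, -0.707, 0.707, 0.001]
contact_force: [0.4, 0.3, -0.1]
gripper_width: 17.1
```

Emit:
{"op": "play_rows", "data": {"series": [[0,0.0008,0,0,0,0,0.01],[0,0,0,0,0,0,0.01]]}}

```text
clock: 10.45
position: [666.1, -188.5, 12.4]
ee_rot: [-0.0, -0.707, 0.708, 0.001]
contact_force: [-0.6, 0.4, -0.0]
gripper_width: 17.0
```

Emit:
{"op": "play_rows", "data": {"series": [[0,0.0015,0,0,0,0,0.01],[0,0,0,0,0,0,0.022],[0,0,0,0,0,0,0.026],[0,0,0,0,0,0,0.032],[0,0,0,0,0,0,0.04],[0,0,0,0,0,0,0.045],[0,-0.01,0,0,0,0,0.045],[0,-0.03,0,0,0,0,0.045],[0,-0.04,0,0,0,0,0.045],[0,0,0,0,0,0,0.045]]}}

```text
clock: 11.45
position: [666.1, -188.8, 94.1]
ee_rot: [0.001, -0.706, 0.708, 0.001]
contact_force: [0.4, -0.3, 0.4]
gripper_width: 45.0
```

```bash
python3 -c "
from h import *
go(569,261,110,0); crop('c6.png',666,-188)"
```

```text
t 11.45 pos [ 666.1 -188.8   94.1] w 45.0 F [ 0.4 -0.3  0.4] j [-0.04  0.61  0.02  0.   -0.99  0.04]
jaw yaw 179.99 approach axis [-0.0033 -0.0022 -1.    ]
shift mm [  97.3  -16.6 -449.7]
turn rad [[np.float64(-0.0022), np.float64(-0.0002), np.float64(0.0033)], [np.float64(-0.0051), np.float64(3.1414), np.float64(-0.0035)]]
```

View pics/c6.png

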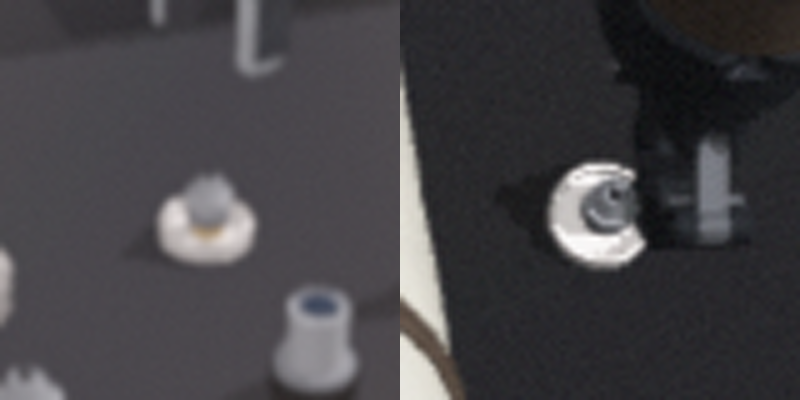

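Small stands upright in its pot. Medium is next.

Emit:
{"op": "play_rows", "data": {"series": [[0.0098,-0.002,-0.045,0,0,0,0.05],[0.0098,-0.002,-0.045,0,0,0,0.05],[0.0098,-0.002,-0.045,0,0,0,0.05],[0.0098,-0.002,-0.045,0,0,0,0.05],[0.0098,-0.002,-0.045,0,0,0,0.05],[0.0098,-0.002,-0.045,0,0,0,0.05],[0.0098,-0.002,-0.045,0,0,0,0.05],[0.0098,-0.002,-0.045,0,0,0,0.05],[0.0098,-0.002,-0.045,0,0,0,0.05],[0.009,-0.002,-0.04,0,0,0,0.05]]}}

```text
clock: 12.55
position: [559.1, 265.9, 100.2]
ee_rot: [0.006, -0.705, 0.709, 0.016]
contact_force: [0.5, 0.1, 0.1]
gripper_width: 50.0
```

Emit:
{"op": "play_rows", "data": {"series": [[0,0,0,0,0,0,0.05],[0,0,0,0,0,0,0.05]]}}

```text
clock: 12.75
position: [556.8, 270.9, 98.5]
ee_rot: [0.009, -0.705, 0.709, 0.014]
contact_force: [0.2, -0.2, -0.7]
gripper_width: 49.7
```

```bash
python3 -c "
from h import *
go(569,261,13,0)"
```

```text
t 12.75 pos [556.8 270.9  98.5] w 49.7 F [ 0.2 -0.2 -0.7] j [ 0.71  0.51 -0.14 -0.02 -0.95 -0.7 ]
jaw yaw 179.58 approach axis [-0.033  -0.0065 -0.9994]
shift mm [-15.   85.1   9.2]
turn rad [[np.float64(-0.0066), np.float64(-0.0072), np.float64(0.033)], [np.float64(-0.0517), np.float64(3.134), np.float64(-0.0104)]]
```

Emit:
{"op": "play_rows", "data": {"series": [[-0.006,0,0.005,-0.003,-0.003,0.016,0.05],[-0.006,0.02,0.005,-0.003,-0.003,0.016,0.05],[0,0.02,0,0,0,0,0.05],[0,0,0,0,0,0,0.05],[0,0,0,0,0,0,0.05]]}}

```text
clock: 13.25
position: [570.5, 252.8, 56.3]
ee_rot: [-0.003, -0.706, 0.708, 0.003]
contact_force: [0.7, 0.5, 1.2]
gripper_width: 50.0
```

```bash
python3 -c "
from h import *
go(569,261,13,0)"
```

```text
t 13.25 pos [570.5 252.8  56.3] w 50.0 F [0.7 0.5 1.2] j [ 0.68  0.55 -0.2   0.   -0.82 -0.69]
jaw yaw 179.57 approach axis [ 2.0e-04 -2.6e-03 -1.0e+00]
shift mm [ 1.6 43.3 -8.3]
turn rad [[np.float64(-0.0026), np.float64(-0.0075), np.float64(-0.0002)], [np.float64(0.0003), np.float64(3.1341), np.float64(-0.004)]]
```

Emit:
{"op": "play_rows", "data": {"series": [[0.0015,0,-0.008,-0.002,-0.006,0,0.05],[0,0,0,0,0,0,0.05],[0,0.015,0,0,0,0,0.05],[0,0.015,0,0,0,0,0.05],[0,0.006,0,0,0,0,0.05],[0,0,0,0,0,0,0.05],[0,0,0,0,0,0,0.05]]}}

```text
clock: 13.95
position: [573.1, 263.0, 25.8]
ee_rot: [0.004, 0.709, -0.705, 0.003]
contact_force: [-0.6, -0.6, -0.0]
gripper_width: 50.1
```

```bash
python3 -c "
from h import *
go(569,261,13,0);crop('c7.png',569,261)"
```

```text
t 13.95 pos [573.1 263.   25.8] w 50.1 F [-0.6 -0.6 -0. ] j [ 0.69  0.59 -0.22  0.   -0.75 -0.69]
jaw yaw 179.95 approach axis [ 0.0101  0.0059 -0.9999]
shift mm [ 4.2 12.7  2. ]
turn rad [[np.float64(0.0059), np.float64(-0.0009), np.float64(-0.0101)], [np.float64(0.0158), np.float64(3.1406), np.float64(0.0093)]]
```

View pics/c7.png

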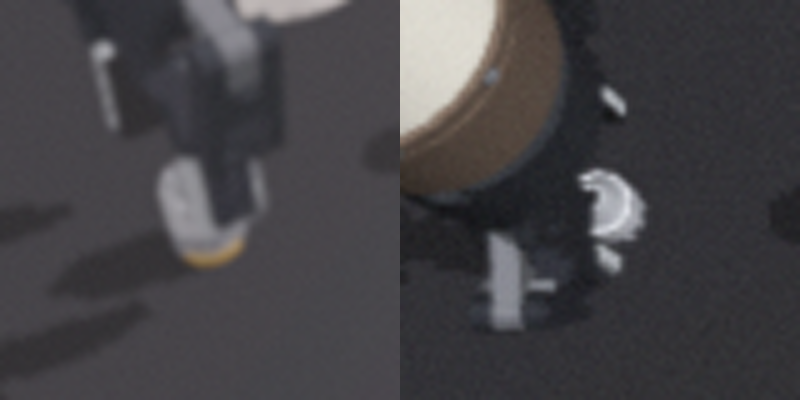

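Emit:
{"op": "play_rows", "data": {"series": [[0.005,0,0.002,0.006,0,-0.01,0.05],[0,0,0,0,0,0,0.05],[0,0,0,0,0,0,0.05]]}}

```text
clock: 14.35
position: [568.2, 261.3, 27.3]
ee_rot: [0.001, 0.707, -0.707, 0.0]
contact_force: [-0.1, -0.2, -0.3]
gripper_width: 50.0
```

Emit:
{"op": "play_rows", "data": {"series": [[0,0.006,0,0,0,0,0.05],[0,0.006,0,0,0,0,0.05],[0,0,0,0,0,0,0.05],[0,0,0,0,0,0,0.05]]}}

```text
clock: 14.75
position: [568.1, 261.2, 14.2]
ee_rot: [0.001, 0.707, -0.707, 0.0]
contact_force: [-0.3, -0.1, 0.1]
gripper_width: 49.8
```

```bash
python3 -c "
from h import *
go(568.5,261,13,0)"
```

```text
t 14.75 pos [568.1 261.2  14.2] w 49.8 F [-0.3 -0.1  0.1] j [ 0.69  0.61 -0.23 -0.   -0.73 -0.69]
jaw yaw 179.95 approach axis [ 0.0012  0.001  -1.    ]
shift mm [-0.4  1.2  0.2]
turn rad [[np.float64(0.001), np.float64(-0.0009), np.float64(-0.0012)], [np.float64(0.0019), np.float64(3.1407), np.float64(0.0016)]]
```

Pure single-axis moves with settle rows land accurately. Now I close slowly and lift a little.

Emit:
{"op": "play_rows", "data": {"series": [[0,0.001,0,0,0,0,0.042],[0,0,0,0,0,0,0.036],[0,0,0,0,0,0,0.032],[0,0,0,0,0,0,0.029],[0,0,0,0,0,0,0.026],[0,0,0,0,0,0,0.022],[0,0,0,0,0,0,0.012],[0,0,0,0,0,0,0.012],[0,0,0,0,0,0,0.012],[0,0,0,0,0,0,0.012]]}}

```text
clock: 15.75
position: [568.4, 261.3, 13.4]
ee_rot: [0.001, 0.708, -0.707, 0.0]
contact_force: [-1.2, -0.6, 0.7]
gripper_width: 21.6
```

Emit:
{"op": "play_rows", "data": {"series": [[0,-0.015,0,0,0,0,0.012],[0,-0.03,0,0,0,0,0.012],[0,-0.03,0,0,0,0,0.012],[0,-0.01,0,0,0,0,0.012],[0,0,0,0,0,0,0.012],[0,0,0,0,0,0,0.012]]}}

```text
clock: 16.35
position: [565.8, 259.8, 96.8]
ee_rot: [0.001, -0.706, 0.708, 0.003]
contact_force: [1.0, -0.3, -0.3]
gripper_width: 21.5
```

```bash
python3 -c "
from h import *
go(435.2,210,95,0)"
```

```text
t 16.35 pos [565.8 259.8  96.8] w 21.5 F [ 1.  -0.3 -0.3] j [ 0.69  0.5  -0.16 -0.   -0.91 -0.69]
jaw yaw 179.86 approach axis [-0.0057 -0.0025 -1.    ]
shift mm [130.5   2.6  50.1]
turn rad [[np.float64(-0.0025), np.float64(-0.0025), np.float64(0.0057)], [np.float64(-0.0089), np.float64(3.1391), np.float64(-0.0039)]]
```

Emit:
{"op": "play_rows", "data": {"series": [[0.015,0,0.0058,0,0,0,0.012],[0.03,0,0.0115,0,0,0,0.012],[0.03,0,0.0115,0,0,0,0.012],[0.03,0,0.0115,0,0,0,0.012],[0.015,0,0.006,0,0,0,0.012],[0.005,0,0.002,0,0,0,0.012],[0,0,0,0,0,0,0.012],[0,0,0,0,0,0,0.012]]}}

```text
clock: 17.15
position: [431.8, 206.0, 86.1]
ee_rot: [0.006, -0.702, 0.712, 0.009]
contact_force: [1.1, -0.1, -1.2]
gripper_width: 21.7
```

```bash
python3 -c "
from h import *
go(435.2,210,35,0)"
```

```text
t 17.15 pos [431.8 206.   86.1] w 21.7 F [ 1.1 -0.1 -1.2] j [ 0.78  0.32 -0.52 -0.01 -0.76 -0.78]
jaw yaw 179.7 approach axis [-0.0218 -0.0151 -0.9996]
shift mm [-4.5 50.9 -4.8]
turn rad [[np.float64(-0.0152), np.float64(-0.0051), np.float64(0.0217)], [np.float64(-0.0341), np.float64(3.1362), np.float64(-0.0238)]]
```

Emit:
{"op": "play_rows", "data": {"series": [[-0.0034,0,-0.004,-0.015,-0.005,0.0217,0.012],[0,0,0,0,0,0,0.012],[0,0,0,0,0,0,0.012],[0,0.02,0,0,0,0,0.012],[0,0.02,0,0,0,0,0.012],[0,0.01,0,0,0,0,0.012],[0,0,0,0,0,0,0.012],[0,0,0,0,0,0,0.012]]}}

```text
clock: 17.95
position: [441.0, 213.2, 34.1]
ee_rot: [0.001, 0.708, -0.707, 0.001]
contact_force: [0.3, -0.0, -0.8]
gripper_width: 21.1
```

```bash
python3 -c "
from h import *
go(435.2,210,16.5,0); crop('c8.png',435,210,only='side')"
```

```text
t 17.95 pos [441.  213.2  34.1] w 21.1 F [ 0.3 -0.  -0.8] j [ 0.78  0.41 -0.56  0.   -0.6  -0.79]
jaw yaw 179.93 approach axis [ 0.0028  0.0012 -1.    ]
shift mm [ 5.9 17.6  3.2]
turn rad [[np.float64(0.0012), np.float64(-0.0013), np.float64(-0.0028)], [np.float64(0.0045), np.float64(3.1403), np.float64(0.0019)]]
```

View pics/c8.png

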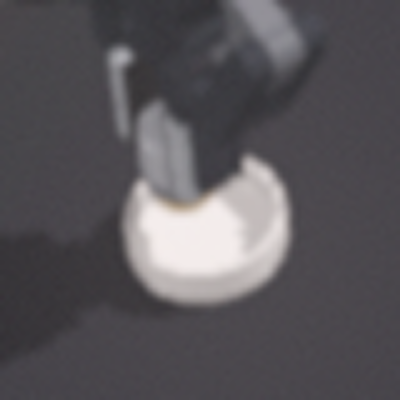

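Emit:
{"op": "play_rows", "data": {"series": [[0.0058,0,0.003,0.001,0,-0.003,0.012],[0,0,0,0,0,0,0.012],[0,0,0,0,0,0,0.012],[0,0.005,0,0,0,0,0.012],[0,0.005,0,0,0,0,0.012],[0,0.003,0,0,0,0,0.012],[0,0,0,0,0,0,0.012],[0,0,0,0,0,0,0.012]]}}

```text
clock: 18.8
position: [435.8, 211.0, 22.3]
ee_rot: [0.001, 0.708, -0.706, 0.001]
contact_force: [0.2, -1.6, -0.3]
gripper_width: 21.1
```

Emit:
{"op": "play_rows", "data": {"series": [[0,0.001,0,0,0,0,0.012],[0,0,0,0,0,0,0.012]]}}

```text
clock: 19.0
position: [435.8, 211.0, 21.2]
ee_rot: [0.001, 0.708, -0.706, 0.001]
contact_force: [-0.2, 0.5, 0.3]
gripper_width: 21.4
```

Emit:
{"op": "play_rows", "data": {"series": [[0,0.001,0,0,0,0,0.012],[0,0,0,0,0,0,0.012]]}}

```text
clock: 19.2
position: [435.9, 211.1, 20.2]
ee_rot: [0.002, 0.708, -0.706, 0.001]
contact_force: [0.2, 0.1, -0.9]
gripper_width: 21.8
```

Emit:
{"op": "play_rows", "data": {"series": [[0,0.001,0,0,0,0,0.012],[0,0,0,0,0,0,0.012]]}}

```text
clock: 19.4
position: [436.0, 211.2, 19.2]
ee_rot: [0.002, 0.708, -0.706, 0.001]
contact_force: [0.6, -0.5, -0.9]
gripper_width: 21.7
```

Emit:
{"op": "play_rows", "data": {"series": [[0,0.001,0,0,0,0,0.012],[0,0,0,0,0,0,0.012],[0,0.001,0,0,0,0,0.012],[0,0,0,0,0,0,0.012]]}}

```text
clock: 19.8
position: [436.0, 211.2, 17.1]
ee_rot: [0.002, 0.708, -0.706, 0.001]
contact_force: [0.7, 0.3, -0.5]
gripper_width: 21.4
```

Emit:
{"op": "play_rows", "data": {"series": [[0,0.0008,0,0,0,0,0.012],[0,0,0,0,0,0,0.012]]}}

```text
clock: 20.0
position: [436.1, 211.3, 16.4]
ee_rot: [0.002, 0.709, -0.706, 0.001]
contact_force: [-0.6, 0.3, -0.7]
gripper_width: 21.4
```

Emit:
{"op": "play_rows", "data": {"series": [[0,0.0008,0,0,0,0,0.012],[0,0,0,0,0,0,0.012]]}}

```text
clock: 20.2
position: [436.2, 211.4, 16.5]
ee_rot: [0.002, 0.709, -0.706, 0.001]
contact_force: [0.1, 0.2, -1.6]
gripper_width: 21.7
```

Seated at 16.4 mm, as predicted (13.4 + 3). Release and rise.

Emit:
{"op": "play_rows", "data": {"series": [[0,0.001,0,0,0,0,0.012],[0,0,0,0,0,0,0.026],[0,0,0,0,0,0,0.03],[0,0,0,0,0,0,0.036],[0,0,0,0,0,0,0.045],[0,0,0,0,0,0,0.05],[0,-0.015,0,0,0,0,0.05],[0,-0.035,0,0,0,0,0.05],[0,-0.04,0,0,0,0,0.05],[0,0,0,0,0,0,0.05]]}}

```text
clock: 21.2
position: [435.8, 210.7, 107.3]
ee_rot: [0.001, 0.707, -0.707, 0.001]
contact_force: [-0.3, 0.3, 0.5]
gripper_width: 50.1
```

```bash
python3 -c "
from h import *
go(583,-19,110,0); crop('c9.png',435,210,only='side')"
```

```text
t 21.2 pos [435.8 210.7 107.3] w 50.1 F [-0.3  0.3  0.5] j [ 0.79  0.28 -0.5   0.   -0.78 -0.79]
jaw yaw -179.98 approach axis [ 1.8e-03  7.0e-04 -1.0e+00]
shift mm [-147.1   -2.6  229.7]
turn rad [[np.float64(0.0007), np.float64(0.0003), np.float64(-0.0018)], [np.float64(-0.0028), np.float64(-3.1412), np.float64(-0.0012)]]
```

View pics/c9.png

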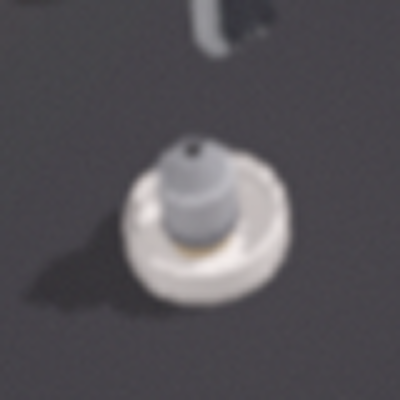

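Medium stands upright in its pot. Next is large.

Emit:
{"op": "play_rows", "data": {"series": [[-0.01,0,0.015,0,0,0,0.055],[-0.024,0,0.037,0,0,0,0.055],[-0.024,0,0.037,0,0,0,0.055],[-0.024,0,0.037,0,0,0,0.055],[-0.024,0,0.037,0,0,0,0.055],[-0.024,0,0.037,0,0,0,0.055],[-0.012,0,0.019,0,0,0,0.055],[-0.005,0,0.008,0,0,0,0.055],[0,0,0,0,0,0,0.055],[0,0,0,0,0,0,0.055]]}}

```text
clock: 22.25
position: [580.7, -26.1, 93.2]
ee_rot: [0.007, -0.705, 0.709, 0.006]
contact_force: [-0.6, -0.4, -0.4]
gripper_width: 55.1
```

```bash
python3 -c "
from h import *
go(583,-19,17,0)"
```

```text
t 22.25 pos [580.7 -26.1  93.2] w 55.1 F [-0.6 -0.4 -0.4] j [ 0.23  0.45 -0.27 -0.   -0.87 -0.23]
jaw yaw -179.92 approach axis [-0.0196 -0.0045 -0.9998]
shift mm [-3.8 76.1 -7.4]
turn rad [[np.float64(-0.0045), np.float64(0.0014), np.float64(0.0196)], [np.float64(0.0308), np.float64(-3.14), np.float64(0.007)]]
```

Emit:
{"op": "play_rows", "data": {"series": [[-0.0023,0,-0.007,-0.0045,0.001,0.0196,0.055],[0,0,0,0,0,0,0.055],[0,0,0,0,0,0,0.055],[0,0.015,0,0,0,0,0.055],[0,0.015,0,0,0,0,0.055],[0,0,0,0,0,0,0.055],[0,0,0,0,0,0,0.055]]}}

```text
clock: 22.95
position: [581.8, -12.2, 64.6]
ee_rot: [-0.002, 0.708, -0.707, 0.005]
contact_force: [0.2, -0.5, 0.1]
gripper_width: 54.9
```

```bash
python3 -c "
from h import *
go(583,-19,17,0)"
```

```text
t 22.95 pos [581.8 -12.2  64.6] w 54.9 F [ 0.2 -0.5  0.1] j [ 0.26  0.48 -0.31 -0.   -0.78 -0.25]
jaw yaw -179.43 approach axis [ 0.0046  0.0015 -1.    ]
shift mm [-0.9 47.6  6.9]
turn rad [[np.float64(0.0015), np.float64(0.0099), np.float64(-0.0046)], [np.float64(-0.0072), np.float64(-3.1317), np.float64(-0.0024)]]
```

Emit:
{"op": "play_rows", "data": {"series": [[-0.001,0,0.0065,0.0015,0.008,-0.0046,0.055],[0,0,0,0,0,0,0.055],[0,0,0,0,0,0,0.055],[0,0,0,0,0,0,0.055],[0,0.012,0,0,0,0,0.055],[0,0.01,0,0,0,0,0.055],[0,0,0,0,0,0,0.055],[0,0,0,0,0,0,0.055]]}}

```text
clock: 23.75
position: [584.1, -19.0, 42.8]
ee_rot: [0.001, 0.707, -0.707, 0.002]
contact_force: [0.8, 0.2, -0.5]
gripper_width: 55.4
```

```bash
python3 -c "
from h import *
go(583,-19,17,0)"
```

```text
t 23.75 pos [584.1 -19.   42.8] w 55.4 F [ 0.8  0.2 -0.5] j [ 0.24  0.51 -0.32  0.   -0.73 -0.24]
jaw yaw -179.91 approach axis [ 3.e-03  5.e-04 -1.e+00]
shift mm [ 1.2 25.8  0. ]
turn rad [[np.float64(0.0005), np.float64(0.0015), np.float64(-0.003)], [np.float64(-0.0048), np.float64(-3.1401), np.float64(-0.0007)]]
```

Emit:
{"op": "play_rows", "data": {"series": [[0.001,0.01,0,0,0,-0.003,0.055],[0,0.01,0,0,0,0,0.055],[0,0.0045,0,0,0,0,0.055],[0,0,0,0,0,0,0.055],[0,0,0,0,0,0,0.05]]}}

```text
clock: 24.25
position: [582.7, -18.9, 15.4]
ee_rot: [-0.001, 0.707, -0.707, 0.0]
contact_force: [-0.2, -0.5, -0.6]
gripper_width: 49.9
```

Emit:
{"op": "play_rows", "data": {"series": [[0,0,0,0,0,0,0.042],[0,0,0,0,0,0,0.038],[0,0,0,0,0,0,0.035],[0,0,0,0,0,0,0.032],[0,0,0,0,0,0,0.029],[0,0,0,0,0,0,0.025],[0,0,0,0,0,0,0.016],[0,0,0,0,0,0,0.016],[0,0,0,0,0,0,0.016],[0,0,0,0,0,0,0.016]]}}

```text
clock: 25.25
position: [583.1, -18.9, 16.8]
ee_rot: [-0.001, 0.707, -0.707, 0.001]
contact_force: [-0.9, 0.4, 1.2]
gripper_width: 25.9
```

Emit:
{"op": "play_rows", "data": {"series": [[0,-0.015,0,0,0,0,0.016],[0,-0.03,0,0,0,0,0.016],[0,-0.03,0,0,0,0,0.016],[0,-0.01,0,0,0,0,0.016],[0,0,0,0,0,0,0.016],[0,0,0,0,0,0,0.016],[0,0,0,0,0,0,0.016]]}}

```text
clock: 25.95
position: [580.2, -19.1, 98.9]
ee_rot: [-0.003, 0.707, -0.707, -0.003]
contact_force: [-0.3, -0.4, -1.1]
gripper_width: 25.8
```

```bash
python3 -c "
from h import *
go(696.5,-64.5,95,0)"
```

```text
t 25.95 pos [580.2 -19.1  98.9] w 25.8 F [-0.3 -0.4 -1.1] j [ 0.24  0.44 -0.27 -0.   -0.87 -0.24]
jaw yaw 179.99 approach axis [-8.9e-03  2.0e-04 -1.0e+00]
shift mm [-116.4    2.8   45.4]
turn rad [[np.float64(0.0002), np.float64(-0.0002), np.float64(0.0089)], [np.float64(-0.014), np.float64(3.1414), np.float64(0.0003)]]
```

Emit:
{"op": "play_rows", "data": {"series": [[-0.013,0,0.005,0,0,0.0045,0.016],[-0.028,0,0.011,0,0,0.0045,0.016],[-0.028,0,0.011,0,0,0,0.016],[-0.028,0,0.011,0,0,0,0.016],[-0.013,0,0.005,0,0,0,0.016],[-0.006,0,0.0024,0,0,0,0.016],[0,0,0,0,0,0,0.016],[0,0,0,0,0,0,0.016],[0,0,0,0,0,0,0.016],[0,0,0,0,0,0,0.016]]}}

```text
clock: 26.95
position: [697.6, -68.2, 85.8]
ee_rot: [0.006, -0.706, 0.708, 0.006]
contact_force: [0.6, 0.3, -1.1]
gripper_width: 25.9
```

```bash
python3 -c "
from h import *
go(696.5,-64.5,45,0)"
```

```text
t 26.95 pos [697.6 -68.2  85.8] w 25.9 F [ 0.6  0.3 -1.1] j [ 0.13  0.64  0.05 -0.   -1.01 -0.13]
jaw yaw -179.99 approach axis [-0.017  -0.002  -0.9999]
shift mm [ 0.4 40.8 -3.7]
turn rad [[np.float64(-0.002), np.float64(0.0002), np.float64(0.017)], [np.float64(0.0267), np.float64(-3.1413), np.float64(0.0031)]]
```

Emit:
{"op": "play_rows", "data": {"series": [[0.001,0,-0.0035,-0.002,0,0.017,0.016],[0,0,0,0,0,0,0.016],[0,0,0,0,0,0,0.016],[0,0.015,0,0,0,0,0.016],[0,0.015,0,0,0,0,0.016],[0,0.01,0,0,0,0,0.016],[0,0,0,0,0,0,0.016],[0,0,0,0,0,0,0.016],[0,0,0,0,0,0,0.016]]}}

```text
clock: 27.85
position: [695.4, -63.2, 43.5]
ee_rot: [0.0, 0.707, -0.707, 0.001]
contact_force: [-0.1, -0.1, -0.5]
gripper_width: 25.9
```

```bash
python3 -c "
from h import *
go(696.5,-64.5,20,0)"
```

```text
t 27.85 pos [695.4 -63.2  43.5] w 25.9 F [-0.1 -0.1 -0.5] j [ 0.14  0.67 -0.01 -0.   -0.9  -0.14]
jaw yaw -179.91 approach axis [ 1.8e-03  6.0e-04 -1.0e+00]
shift mm [-1.1 23.5  1.3]
turn rad [[np.float64(0.0006), np.float64(0.0016), np.float64(-0.0018)], [np.float64(-0.0029), np.float64(-3.14), np.float64(-0.0009)]]
```

Emit:
{"op": "play_rows", "data": {"series": [[-0.001,0.005,0.001,0,0,-0.001,0.016],[0,0.006,0,0,0,0,0.016],[0,0.004,0,0,0,0,0.016],[0,0.003,0,0,0,0,0.016],[0,0,0,0,0,0,0.016],[0,0,0,0,0,0,0.016],[0,0,0,0,0,0,0.016]]}}

```text
clock: 28.55
position: [697.5, -64.3, 25.4]
ee_rot: [0.001, 0.707, -0.707, 0.002]
contact_force: [-0.1, -0.1, -1.6]
gripper_width: 25.6
```

Emit:
{"op": "play_rows", "data": {"series": [[0,0.001,0,0,0,0,0.016],[0,0,0,0,0,0,0.016],[0,0.001,0,0,0,0,0.016],[0,0,0,0,0,0,0.016]]}}

```text
clock: 28.95
position: [697.9, -64.3, 23.8]
ee_rot: [0.001, 0.707, -0.707, 0.002]
contact_force: [0.6, 0.4, -1.9]
gripper_width: 26.6
```

Emit:
{"op": "play_rows", "data": {"series": [[0,0.001,0,0,0,-0.002,0.016],[0,0,0,0,0,0,0.016],[0,0.001,0,0,0,0,0.016],[0,0,0,0,0,0,0.016],[0,0.001,0,0,0,0,0.016],[0,0,0,0,0,0,0.016]]}}

```text
clock: 29.55
position: [697.9, -64.2, 20.6]
ee_rot: [0.0, 0.707, -0.707, 0.002]
contact_force: [0.1, 0.4, -1.4]
gripper_width: 25.8
```

Emit:
{"op": "play_rows", "data": {"series": [[0,0.001,0,0,0,0,0.016],[0,0,0,0,0,0,0.016]]}}

```text
clock: 29.75
position: [698.2, -64.3, 19.9]
ee_rot: [0.0, 0.707, -0.707, 0.002]
contact_force: [-0.3, -0.1, -1.3]
gripper_width: 25.8
```

Emit:
{"op": "play_rows", "data": {"series": [[0,0.001,0,0,0,0,0.016],[0,0,0,0,0,0,0.016]]}}

```text
clock: 29.95
position: [698.3, -64.2, 19.9]
ee_rot: [0.0, 0.707, -0.707, 0.002]
contact_force: [-0.1, -0.0, -0.9]
gripper_width: 26.0
```

Seated at 19.9 mm (predicted 19.8). Release and rise.

Emit:
{"op": "play_rows", "data": {"series": [[0,0.0005,0,0,0,0,0.02],[0,0,0,0,0,0,0.03],[0,0,0,0,0,0,0.034],[0,0,0,0,0,0,0.04],[0,0,0,0,0,0,0.05],[0,0,0,0,0,0,0.054],[0,-0.015,0,0,0,0,0.054],[0,-0.035,0,0,0,0,0.054],[0,-0.04,0,0,0,0,0.054],[0,0,0,0,0,0,0.054]]}}

```text
clock: 30.95
position: [698.6, -64.8, 114.3]
ee_rot: [-0.0, -0.707, 0.707, -0.002]
contact_force: [0.2, -0.4, 0.2]
gripper_width: 54.0
```

Emit:
{"op": "play_rows", "data": {"series": [[0,0,0,0,0,0,0.054],[0,0,0,0,0,0,0.054]]}}

```text
clock: 31.15
position: [699.2, -64.7, 117.2]
ee_rot: [-0.002, -0.707, 0.707, -0.004]
contact_force: [0.7, 0.2, -1.0]
gripper_width: 54.3
```

```bash
python3 -c "
from h import *
go(450,-215,115,0); crop('c10.png',696,-64,only='side')"
```

```text
t 31.15 pos [699.2 -64.7 117.2] w 54.3 F [ 0.7  0.2 -1. ] j [ 0.14  0.6   0.07  0.   -1.03 -0.14]
jaw yaw -179.84 approach axis [ 7.8e-03 -4.0e-04 -1.0e+00]
shift mm [249.6   0.3 149.6]
turn rad [[np.float64(-0.0004), np.float64(0.0028), np.float64(-0.0078)], [np.float64(-0.0123), np.float64(-3.1387), np.float64(0.0006)]]
```

View pics/c10.png

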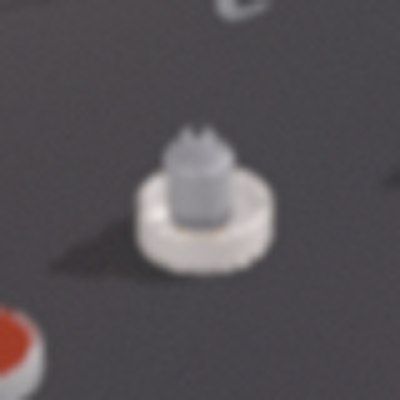

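Large stands upright in its pot. Now the largest (grey) one.

Emit:
{"op": "play_rows", "data": {"series": [[0.014,0,0.0085,0,0.0028,-0.0078,0.058],[0.035,0,0.021,0,0,0,0.058],[0.035,0,0.021,0,0,0,0.058],[0.035,0,0.021,0,0,0,0.058],[0.035,0,0.021,0,0,0,0.058],[0.035,0,0.021,0,0,0,0.058],[0.035,0,0.021,0,0,0,0.058],[0.014,0,0.0085,0,0,0,0.058],[0.004,0,0.003,0,0,0,0.058],[0,0,0,0,0,0,0.058]]}}

```text
clock: 32.2
position: [443.1, -214.3, 108.6]
ee_rot: [-0.007, 0.707, -0.707, -0.006]
contact_force: [-0.1, -0.6, 0.1]
gripper_width: 57.9
```

Emit:
{"op": "play_rows", "data": {"series": [[0,0,0,0,0,0,0.058],[0,0,0,0,0,0,0.058],[0,0,0,0,0,0,0.058]]}}

```text
clock: 32.5
position: [446.5, -213.3, 108.3]
ee_rot: [0.008, -0.707, 0.707, 0.005]
contact_force: [-0.5, -0.1, -0.7]
gripper_width: 57.8
```

```bash
python3 -c "
from h import *
go(450.3,-215.2,75,0)"
```

```text
t 32.5 pos [ 446.5 -213.3  108.3] w 57.8 F [-0.5 -0.1 -0.7] j [-0.12  0.31 -0.46  0.   -0.82  0.12]
jaw yaw -179.76 approach axis [-0.0177 -0.     -0.9998]
shift mm [-4.3 33.2  1.9]
turn rad [[np.float64(-0.0), np.float64(0.0042), np.float64(0.0177)], [np.float64(0.0277), np.float64(-3.1372), np.float64(0.0)]]
```

Emit:
{"op": "play_rows", "data": {"series": [[-0.0038,0,0.0018,0,0.004,0.0177,0.058],[0,0,0,0,0,0,0.058],[0,0,0,0,0,0,0.058],[0,0.015,0,0,0,0,0.058],[0,0.015,0,0,0,0,0.058],[0,0.005,0,0,0,0,0.058],[0,0,0,0,0,0,0.058],[0,0,0,0,0,0,0.058],[0,0,0,0,0,0,0.058]]}}

```text
clock: 33.4
position: [453.9, -214.7, 73.5]
ee_rot: [-0.001, -0.707, 0.707, -0.003]
contact_force: [-0.1, -0.4, -0.2]
gripper_width: 58.1
```

```bash
python3 -c "
from h import *
go(450.3,-215.2,21.5,0)"
```

```text
t 33.4 pos [ 453.9 -214.7   73.5] w 58.1 F [-0.1 -0.4 -0.2] j [-0.12  0.36 -0.5   0.   -0.71  0.12]
jaw yaw -179.84 approach axis [ 0.0052 -0.0011 -1.    ]
shift mm [ 3.9 52.   0.4]
turn rad [[np.float64(-0.0011), np.float64(0.0028), np.float64(-0.0052)], [np.float64(-0.0082), np.float64(-3.1388), np.float64(0.0017)]]
```

Emit:
{"op": "play_rows", "data": {"series": [[0.0036,0,0.0004,-0.001,0.002,-0.005,0.058],[0,0,0,0,0,0,0.058],[0,0,0,0,0,0,0.058],[0,0.012,0,0,0,0,0.058],[0,0.012,0,0,0,0,0.058],[0,0,0,0,0,0,0.058],[0,0,0,0,0,0,0.058]]}}

```text
clock: 34.1
position: [451.9, -215.6, 51.7]
ee_rot: [-0.002, -0.707, 0.708, -0.002]
contact_force: [-0.1, 0.6, -0.2]
gripper_width: 57.9
```

```bash
python3 -c "
from h import *
go(450.3,-215.2,21.5,0)"
```

```text
t 34.1 pos [ 451.9 -215.6   51.7] w 57.9 F [-0.1  0.6 -0.2] j [-0.12  0.39 -0.52  0.   -0.65  0.12]
jaw yaw -179.95 approach axis [ 0.0058 -0.0012 -1.    ]
shift mm [ 1.8 30.2 -0.5]
turn rad [[np.float64(-0.0012), np.float64(0.0009), np.float64(-0.0058)], [np.float64(-0.009), np.float64(-3.1407), np.float64(0.0019)]]
```

Emit:
{"op": "play_rows", "data": {"series": [[0.0015,0,0,-0.001,0,-0.0055,0.058],[0,0.01,0,0,0,0,0.058],[0,0.01,0,0,0,0,0.058],[0,0.006,0,0,0,0,0.058],[0,0.002,0,0,0,0,0.058],[0,0,0,0,0,0,0.058],[0,0,0,0,0,0,0.055]]}}

```text
clock: 34.8
position: [450.8, -215.8, 22.1]
ee_rot: [0.0, -0.707, 0.707, -0.001]
contact_force: [0.7, -0.1, -0.0]
gripper_width: 55.1
```

```bash
python3 -c "
from h import *
go(450.3,-215.2,21.5,0)"
```

```text
t 34.8 pos [ 450.8 -215.8   22.1] w 55.1 F [ 0.7 -0.1 -0. ] j [-0.12  0.44 -0.55  0.   -0.58  0.12]
jaw yaw -179.94 approach axis [ 1.e-03 -5.e-04 -1.e+00]
shift mm [ 0.5  0.6 -0.6]
turn rad [[np.float64(-0.0005), np.float64(0.0011), np.float64(-0.001)], [np.float64(-0.0016), np.float64(-3.1405), np.float64(0.0007)]]
```

Emit:
{"op": "play_rows", "data": {"series": [[0,0,0,0,0,0,0.048],[0,0,0,0,0,0,0.044],[0,0,0,0,0,0,0.041],[0,0,0,0,0,0,0.038],[0,0,0,0,0,0,0.035],[0,0,0,0,0,0,0.032],[0,0,0,0,0,0,0.029],[0,0,0,0,0,0,0.02],[0,0,0,0,0,0,0.02],[0,0,0,0,0,0,0.02]]}}

```text
clock: 35.8
position: [450.5, -215.8, 23.2]
ee_rot: [-0.0, -0.707, 0.707, -0.001]
contact_force: [-1.1, -0.3, 2.3]
gripper_width: 29.8
```

Emit:
{"op": "play_rows", "data": {"series": [[0,0,0,0,0,0,0.02],[0,-0.01,0,0,0,0,0.02],[0,-0.03,0,0,0,0,0.02],[0,-0.035,0,0,0,0,0.02],[0,-0.015,0,0,0,0,0.02],[0,0,0,0,0,0,0.02],[0,0,0,0,0,0,0.02],[0,0,0,0,0,0,0.02],[0,0,0,0,0,0,0.02]]}}

```text
clock: 36.7
position: [448.3, -214.8, 114.3]
ee_rot: [-0.001, 0.708, -0.706, -0.002]
contact_force: [-0.6, -0.3, -2.1]
gripper_width: 30.0
```

```bash
python3 -c "
from h import *
go(681.2,173,120,0); crop('c11.png',450,-215,only='side')"
```

```text
t 36.7 pos [ 448.3 -214.8  114.3] w 30.0 F [-0.6 -0.3 -2.1] j [-0.12  0.3  -0.46 -0.   -0.82  0.12]
jaw yaw 179.97 approach axis [-0.004   0.0019 -1.    ]
shift mm [-232.6   -5.9 -388. ]
turn rad [[np.float64(0.0019), np.float64(-0.0006), np.float64(0.004)], [np.float64(-0.0063), np.float64(3.141), np.float64(0.0029)]]
```

View pics/c11.png

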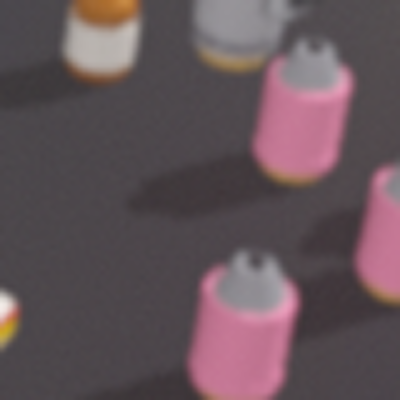

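Emit:
{"op": "play_rows", "data": {"series": [[-0.012,-0.002,-0.02,0,0,0.003,0.02],[-0.023,-0.002,-0.0385,0,0,0,0.02],[-0.023,-0.002,-0.0385,0,0,0,0.02],[-0.023,-0.002,-0.0385,0,0,0,0.02],[-0.023,-0.002,-0.0385,0,0,0,0.02],[-0.023,-0.002,-0.0385,0,0,0,0.02],[-0.023,-0.002,-0.0385,0,0,0,0.02],[-0.023,-0.002,-0.0385,0,0,0,0.02],[-0.02,-0.001,-0.034,0,0,0,0.02],[-0.014,0,-0.024,0,0,0,0.02]]}}

```text
clock: 37.75
position: [657.6, 141.9, 117.9]
ee_rot: [0.005, -0.706, 0.708, 0.011]
contact_force: [-0.3, -0.8, -2.2]
gripper_width: 30.3
```

Emit:
{"op": "play_rows", "data": {"series": [[-0.006,0,-0.01,0,0,0,0.02],[0,0,0,0,0,0,0.02],[0,0,0,0,0,0,0.02],[0,0,0,0,0,0,0.02],[0,0,0,0,0,0,0.02]]}}

```text
clock: 38.25
position: [661.8, 152.3, 112.1]
ee_rot: [0.009, -0.705, 0.709, 0.014]
contact_force: [0.3, -1.2, -1.7]
gripper_width: 30.2
```

```bash
python3 -c "
from h import *
go(681.2,173,60,0)"
```

```text
t 38.25 pos [661.8 152.3 112.1] w 30.2 F [ 0.3 -1.2 -1.7] j [ 0.46  0.58  0.03 -0.01 -1.05 -0.46]
jaw yaw 179.55 approach axis [-0.032  -0.0052 -0.9995]
shift mm [-20.9  51.3 -21.2]
turn rad [[np.float64(-0.0053), np.float64(-0.0078), np.float64(0.032)], [np.float64(-0.0501), np.float64(3.1334), np.float64(-0.0083)]]
```

Emit:
{"op": "play_rows", "data": {"series": [[-0.01,0,-0.01,-0.0025,-0.004,0.016,0.02],[-0.007,0,-0.008,-0.0025,-0.004,0.016,0.02],[0,0,0,0,0,0,0.02],[0,0,0,0,0,0,0.02],[0,0,0,0,0,0,0.02],[0,0,0,0,0,0,0.02]]}}

```text
clock: 38.85
position: [680.2, 169.7, 112.9]
ee_rot: [0.002, 0.707, -0.707, 0.001]
contact_force: [0.2, -0.2, -2.0]
gripper_width: 30.1
```

```bash
python3 -c "
from h import *
go(681.2,173,60,0)"
```

```text
t 38.85 pos [680.2 169.7 112.9] w 30.1 F [ 0.2 -0.2 -2. ] j [ 0.47  0.6   0.06  0.   -1.03 -0.48]
jaw yaw 179.92 approach axis [ 4.e-03  7.e-04 -1.e+00]
shift mm [-0.8 52.9 -3.3]
turn rad [[np.float64(0.0007), np.float64(-0.0015), np.float64(-0.004)], [np.float64(0.0062), np.float64(3.1401), np.float64(0.0011)]]
```

Emit:
{"op": "play_rows", "data": {"series": [[-0.001,0,-0.003,0,0,-0.004,0.02],[0,0,0,0,0,0,0.02],[0,0.015,0,0,0,0,0.02],[0,0.02,0,0,0,0,0.02],[0,0.012,0,0,0,0,0.02],[0,0.005,0,0,0,0,0.02],[0,0,0,0,0,0,0.02],[0,0,0,0,0,0,0.02],[0,0,0,0,0,0,0.02]]}}

```text
clock: 39.75
position: [681.1, 172.7, 56.7]
ee_rot: [0.0, 0.707, -0.707, -0.001]
contact_force: [0.7, 0.3, -2.1]
gripper_width: 30.0
```

```bash
python3 -c "
from h import *
go(681.2,173,27,0)"
```

```text
t 39.75 pos [681.1 172.7  56.7] w 30.0 F [ 0.7  0.3 -2.1] j [ 0.48  0.66  0.02 -0.   -0.93 -0.48]
jaw yaw 179.9 approach axis [-1.2e-03  3.0e-04 -1.0e+00]
shift mm [-0.2 29.7 -0.3]
turn rad [[np.float64(0.0003), np.float64(-0.0018), np.float64(0.0012)], [np.float64(-0.0019), np.float64(3.1398), np.float64(0.0004)]]
```

Emit:
{"op": "play_rows", "data": {"series": [[0,0.008,0,0,0,0,0.02],[0,0.008,0,0,0,0,0.02],[0,0.005,0,0,0,0,0.02],[0,0.003,0,0,0,0,0.02],[0,0,0,0,0,0,0.02],[0,0,0,0,0,0,0.02],[0,0,0,0,0,0,0.02]]}}

```text
clock: 40.45
position: [681.9, 173.1, 32.1]
ee_rot: [0.001, 0.708, -0.707, -0.0]
contact_force: [-0.6, 0.5, -2.6]
gripper_width: 30.0
```

Emit:
{"op": "play_rows", "data": {"series": [[0,0.001,0,0,0,0,0.02],[0,0,0,0,0,0,0.02],[0,0.001,0,0,0,0,0.02],[0,0,0,0,0,0,0.02]]}}

```text
clock: 40.85
position: [682.4, 173.3, 30.8]
ee_rot: [0.002, 0.708, -0.706, 0.0]
contact_force: [-1.0, -0.1, -1.7]
gripper_width: 30.1
```

Emit:
{"op": "play_rows", "data": {"series": [[0,0.001,0,0,0,0,0.02],[0,0,0,0,0,0,0.02],[0,0.001,0,0,0,0,0.02],[0,0,0,0,0,0,0.02],[0,0.001,0,0,0,0,0.02],[0,0,0,0,0,0,0.02]]}}

```text
clock: 41.45
position: [682.4, 173.3, 27.6]
ee_rot: [0.002, 0.708, -0.706, 0.0]
contact_force: [0.3, 0.4, -1.9]
gripper_width: 30.0
```

Emit:
{"op": "play_rows", "data": {"series": [[0,0.001,0,0,0,0,0.02],[0,0,0,0,0,0,0.02],[0,0.001,0,0,0,0,0.02],[0,0,0,0,0,0,0.02]]}}

```text
clock: 41.85
position: [682.7, 173.4, 26.5]
ee_rot: [0.002, 0.708, -0.706, 0.001]
contact_force: [-0.2, 0.9, -2.8]
gripper_width: 29.9
```

Emit:
{"op": "play_rows", "data": {"series": [[0,0.001,0,0,0,0,0.02],[0,0,0,0,0,0,0.02]]}}

```text
clock: 42.05
position: [682.9, 173.5, 26.3]
ee_rot: [0.002, 0.708, -0.706, 0.001]
contact_force: [0.0, 0.4, -2.3]
gripper_width: 30.1
```

Seated at 26.3 mm (predicted 26.2). Release, rise and back off.

Emit:
{"op": "play_rows", "data": {"series": [[0,0.0005,0,0,0,0,0.025],[0,0,0,0,0,0,0.033],[0,0,0,0,0,0,0.037],[0,0,0,0,0,0,0.042],[0,0,0,0,0,0,0.05],[0,0,0,0,0,0,0.056],[0,0,0,0,0,0,0.056],[0,-0.015,0,0,0,0,0.056],[0,-0.035,0,0,0,0,0.056],[0,-0.04,0,0,0,0,0.056]]}}

```text
clock: 43.05
position: [679.9, 171.9, 112.9]
ee_rot: [0.002, -0.706, 0.708, 0.003]
contact_force: [0.7, 0.0, -0.4]
gripper_width: 56.0
```

Emit:
{"op": "play_rows", "data": {"series": [[0,-0.04,0,0,0,0,0.056],[0.01,-0.01,-0.03,0,0,0,0.056],[0.02,0,-0.04,0,0,0,0.056],[0.02,0,-0.04,0,0,0,0.056],[0.02,0,-0.04,0,0,0,0.056],[0.02,0,-0.04,0,0,0,0.056],[0.02,0,-0.04,0,0,0,0.056],[0.01,0,-0.02,0,0,0,0.056],[0,0,0,0,0,0,0.056],[0,0,0,0,0,0,0.056]]}}

```text
clock: 44.05
position: [562.1, 432.5, 190.0]
ee_rot: [0.009, 0.712, -0.702, 0.007]
contact_force: [-0.5, -0.7, 0.8]
gripper_width: 55.5
```

```bash
cat > chk.py <<'E'
import fit,pickle
from fit import *
N={n:snap(n,n+'9.png') for n in('side','top')}
for k in('eyeA','eyeB'):
    for n,i in(('side',0),('top',1)):
        print(k,n,(cen(blob(N[n],T[k][i]))[0]-cen(blob(D[n],T[k][i]))[0]).round(2))
d={n:cv2.absdiff(N[n]['color'],D[n]['color']).max(2).max() for n in N}; print(d)
r=[]
for n in N:
    r.append(N[n]['color'][100:340,90:470])
cv2.imwrite('pics/fin.png',cv2.resize(np.hstack(r),(800,252*1),interpolation=cv2.INTER_AREA)[:,:,::-1])
E
python3 chk.py; python3 -c "
from h import *
go(0,0,0)"
```

```text
eyeA side [ 0.   -0.01]
eyeA top [-0.01  0.01]
eyeB side [-0.02  0.01]
eyeB top [-0.    0.01]
{'side': np.uint8(131), 'top': np.uint8(211)}
t 44.15 pos [562.8 431.6 189.8] w 55.7 F [-0.3 -0.2  0.6] j [ 0.89  0.54  0.16  0.01 -1.16 -0.89]
jaw yaw 179.76 approach axis [ 0.0231  0.0132 -0.9996]
shift mm [565.2 171.  436.3]
```

View pics/fin.png

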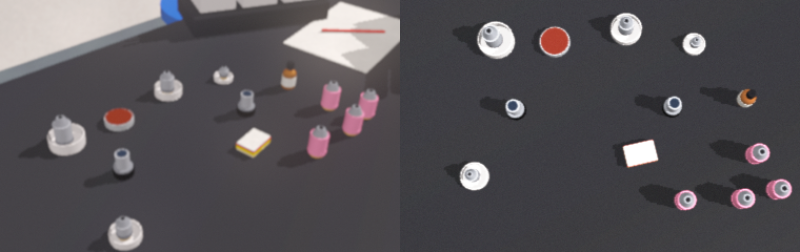

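All four objectives stand upright in their pots. The eyepieces have moved less than 0.02 px, and the arm is clear and at rest.

```bash
python3 -c "
from h import *
print(job_done())"
```

```text
the job is handed in; nothing more can be done
None
```

All four objectives are in the pots of their own size, smallest to largest, standing upright with noses up. The job is handed in at about 44 s of the 102 s allowed.

- **Seating:** I lowered each one in roughly 1 mm steps until it stopped on the pot floor, then released it. The medium, large and largest stopped within 0.1 mm of the height I predicted. The small one stopped at 12.4 mm against 11.5 mm expected; I put that down to my estimate of its grip height. The picture after release shows it seated.
- **Last pictures:** both views show the four objectives upright in their pots and the arm clear of everything. The two eyepieces had shifted by no more than 0.02 px. The pink look-alikes, bottle, matchbox and dish look to be where they started, but I only judged that by eye.
- **Disagreements:** the gripper read about 2–3 mm less than each barrel's diameter, by a similar amount every time. I tested this on the small one by gripping it again at another height. The two-camera fit put the objective bases 2–3 mm below the bench, roughly the stated calibration error. Contact forces stayed under about 3 N in the readings I took.

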